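# Clamp the roller and hold the sensing head up with the cam lever

### The job

Swing the open toggle clamp (red cross bar) up and over centre so that it holds the roller down in its nest by itself. Then turn the cam lever with the yellow ball up to the point where it lifts the sensing head highest, lever straight up, and finish while still holding the lever steady there: the program ends holding it, since it springs back if let go. Leave the roller in its nest and everything else on the fixture and bench where it is.

Things in the scene. Friction and masses are not known exactly. Their poses are not given: they have to be found in the camera images.
- fixture: roller check fixture fixed to the bench: dark grey plate 225 x 375 x 12 mm (own frame: x -100 to +125, y -195 to +180) with a red-cheeked toggle clamp, a V nest with the roller in it and a blue-cheeked cam unit. Origin on the bench surface, z up; its x runs from the clamp pivot towards the roller, away from the robot, turned at most about 20 degrees
- roller: aluminium roller, 36 mm diameter, 100 mm long, 0.24 kg nominal, lying loose in the V nest along the fixture's y, its axis 40 mm above the bench. Origin at its centre. It stays in the nest
- clamp_bar (a point): middle of the clamp's red cross bar: 14 mm diameter, 64 mm long, along the fixture's y, 120 mm from the hinge axis; at the start it stands about 188 mm above the bench, 31 mm on the robot's side of the pivot
- clamp_pivot (a point): middle of the clamp's hinge axis, horizontal along the fixture's y, 72 mm above the bench, at (-50, 35) mm in the fixture frame. On it swings the steel arm, 12 mm thick, 18 mm wide, 115 mm long, with a black rubber foot 100 mm from the axis and a red cross bar at its end
- clamp_swing (a joint): clamp arm angle, rad: 0 open, leaning 0.26 towards the robot, held by its over-centre spring; grows as the arm swings up, over the top and away from the robot; upright 0.26; centre about 0.70, after which the spring throws it down by itself; about 1.83 with the foot on the roller, pressing it with about 5 N. About 3 N at the cross bar starts it
- lever_ball (a point): centre of the yellow ball, 30 mm diameter, 100 mm from the cam axis. At the start about 105 mm above the bench, 89 mm on the robot's side of the cam axis; at highest lift straight above it, 160 mm above the bench. At least 37 mm free between the ball's surface and the cam unit beside it
- lever_pivot (a point): cam axis where it crosses the lever: horizontal, along the fixture's y, 60 mm above the bench, at (30, -145) mm in the fixture frame. The lever is a steel rod of 12 mm diameter with a yellow ball at its end, on the right-hand (fixture -y) outer side of the cam unit
- cam_turn (a joint): cam lever angle, rad: 0 at rest, leaning 1.10 from upright towards the robot; grows as the lever swings up and away from the robot; at 1.10 the lever is upright and the lift highest; beyond, the lift falls again; stop at 1.85. A return spring (about 0.16 N m at rest, 0.38 N m at the top, some 4 N at the ball) turns it back to 0 when let go
- head_top (a point): top of the orange cap of the white sensing head (20 x 10 x 90 mm, upright), carried by the cam follower, at the end face of the roller next to the cam unit; 117 mm above the bench at rest. Only the cam should move it
- head_lift (a joint): height of the cam follower and sensing head above its rest, m: 0 with the lever at rest, 0.0139 at the highest lift
- spare_roller: a spare aluminium roller, 36 mm across, 100 mm tall, standing on the fixture plate; origin at the centre of its underside
- ring_gauge: dark steel ring, 44 mm across, 14 mm high, lying on the fixture plate; origin at the centre of its underside
- screwdriver: red-handled screwdriver lying on the bench left of the fixture
- wrench: steel wrench lying on the bench right of the fixture
- bobbin: white bobbin, 52 mm across, 95 mm tall, standing on the bench left of the fixture; origin at the centre of its underside
- oil_bottle: small blue bottle with red cap, 48 mm across, 120 mm tall, standing on the bench at the right; origin at the centre of its underside
- gauge_box: small wooden box 90 x 60 x 30 mm on the bench at the right; origin at the centre of its underside
Mind the look-alikes: they are no part of the job. Leave any black or brown look-alike of the roller alone.

How it is judged:
On the way, in this order (a step that is already met when the one before it is completed fails the run):
1. the clamp arm has gone over centre and presses the roller by itself (value of joint clamp_swing above 1.72 rad and contact force between clamp_swing and roller above 1.5 N and contact force between each of the fingers, the arm and clamp_swing below 0.3 N), for 0.3 s.
2. the robot holds the cam lever at its highest lift (value of joint cam_turn between 0.96 and 1.24 rad and value of joint head_lift above 0.0132 m and contact force between any of the fingers, the arm and cam_turn above 1 N), for 0.3 s.
At the end, for the whole second after the job is handed in: clamp presses the roller (over 1.5 N, past 1.72 rad) untouched by the robot; cam lever within 0.14 rad of highest lift, head up over 13.2 mm, lever still (under 0.15 rad/s) and held by the robot (over 1 N); nothing touches the head; roller within 10 mm of its start (all of step 1 and all of step 2 and velocity of joint cam_turn between -0.15 and 0.15 rad/s and contact force between head_lift and anything else below 0.5 N and distance of roller from where it was at the start of the episode below 0.01 m); the arm keeps its last pose, push and grip.
It fails at once if the sensing head is raised more than 6 mm before the clamp is closed (value of joint head_lift above 0.006 m and value of joint clamp_swing below 1.6 rad).
It fails at once if the roller leaves its nest (distance of roller from where it was at the start of the episode above 0.02 m).
It fails at once if something else on the fixture or bench is moved by more than 25 mm (distance of any of spare_roller, ring_gauge, screwdriver, wrench, bobbin, oil_bottle, gauge_box from where it was at the start of the episode above 0.025 m).
It also fails if it takes over 56 s, if anything falls off the work surface, if the arm or the gripper's body presses on something with over 40 N, if the wrist force passes 120 N, or if a joint passes its speed limit or range.

### The arm

A 7-joint arm with a two-finger parallel gripper is mounted at the origin on the work surface. World frame = base frame: x ahead of the robot, y to its left, z up, the work surface at z = 0. Lengths are in m, angles in rad, forces in N, time in s.
With the tool pointing down it reaches from about 0.35 to 0.9 m from the base axis. Payload 8.1 kg.
Tool frame: the origin (TCP) lies at the very end of the fingers, on their centre line; the grasp point (between the pads) lies grip_point_offset behind it (grip_point_offset is the distance from the TCP to the grasp point, in m); z points along the fingers, y is the direction in which the jaws open and shut (so a half turn about z gives the same grasp; the last joint's range is limited). The gripper opens to 92 mm and grips with 3 to 60 N. Pads are 19 mm wide; open, the fingers measure 130 mm over their backs; the gripper's body (75 mm by 190 mm) begins 47 mm behind the grasp point.
Start: joints at [-1.328, 0.434, 0.025, 1.573, -0.012, 1.134, -0.075], TCP at [0.212, 0.588, 0.227] pointing down, gripper open.
Joint ranges: [-2.62, 2.62], [-0.44, 2.09], [-1.27, 1.32], [0.08, 2.57], [-1.32, 4.46], [0.12, 2], [-2.74, 2.74]. Speed limits (rad/s): [2.22, 2.22, 3.01, 3.01, 3.14, 3.14, 3.14].

### API

Orientations are given as a rotation vector (axis times angle).
In Python, from cell import * gives the robot as it stands.
- The arm moves only by the tool drive_tool, never from a script. Its argument "increments" is a list of rows, each an object of numbers: "grip": the gripper's target within -1 to 1 (shut at 1, half-way at 0, fully open at -1); "tx", "ty", "tz": the shift along the world's x, y, z normalised to -1 to 1, where 1 is 400 mm; "turn": the turn about the world's z normalised to -1 to 1, where 1 is 60 degrees. In form: [{"grip": .., "tx": .., "ty": .., "tz": .., "turn": ..}, ...]. A call has 1 to 20 rows; each row is the pose to reach, as a shift and turn from the pose measured when the call began; what a row does not reach only later rows make up. A row lasts 1/10 s, in which the tool goes at most 50 mm and 8.59 degrees, less where a joint would pass 70% of its speed; a pose out of reach is approached as far as the arm can. A call with a number of a shift or a turn outside -1 to 1 is refused whole. A call with a gripper value outside its range is refused whole. The fingers move at their own pace and stop on an object; "newtons" is the grip in N (left out, the last holds). Time passes only in rows, so rows that repeat a pose let the fingers close. It gives the time, the measured TCP pose, the force and the opening at its end, in the units of the state.
- observe(): the state, without advancing time (a new reading comes with each control period).
- get_image(name): name is "scene" or "top"; returns the picture (400x640x3 uint8, red, green, blue); there is no depth.
- camera_info(name): a dict with "fx", "fy", "cx", "cy" (pixels), "eye" and "rotation" of the camera in the world. Camera axes: x right, y down, z forward; pixel columns grow to the right and rows downward; lengths in m; the calibration is good to about 2 mm. A picture is of the moment at which its call begins. camera_info takes no time and is no camera call.
- sign_off(): hands the job in, once; it reports no verdict.
The state is a dict: "clock": time; "joints": joint angles; "dq": joint speeds; "joint_efforts": joint torques, N m; "position": TCP position; "ee_rot": TCP orientation; "force": force on the tool from outside, world axes, zero at the start; "ft_torque": the same for the moment, N m; "width": opening from 0.0 (shut) to 1.0 (fully open).
Only numpy, scipy, OpenCV 4.12 (cv2) and the standard library are available. Lean on these libraries where they do the work, as an engineer would, in place of code of your own. Each camera call takes 0.05 s, during which the arm holds its last target. There are 200 camera calls.

## Working session

There is one attempt and no reset: what is moved stays moved. The work goes in short steps, Python scripts to look and compute and a tool call to move; the robot and the scene stay as the last step left them, time stands still between calls to the robot, and variables do not carry over. Pictures are saved under pics/ and viewed, about 8 in all and at most 12, crops included, and the job is handed in when it is done.

Besides the shell and the picture viewer there is one more tool, called after "Call:" by a JSON object that holds its "name" and its "arguments". drive_tool: Moves the arm, as the interface text tells. Its arguments: {"type":"object","properties":{"increments":{"type":"array","items":{"type":"object","properties":{"grip":{"type":"number"},"tx":{"type":"number"},"ty":{"type":"number"},"tz":{"type":"number"},"turn":{"type":"number"}}}},"newtons":{"type":"number"}},"required":["increments"]}

```bash
ls; mkdir -p pics
python3 - <<'E'
from cell import *
import cv2
for n in ("top","scene"):
    cv2.imwrite(f"pics/{n}0.png",get_image(n)[:,:,::-1]); c=camera_info(n); print(n,c)
print(observe())
E
```

```text
pics
top {'fx': 388.9630267237658, 'fy': 388.9630267237658, 'cx': 321.1610339485013, 'cy': 195.60570288698938, 'eye': array([0.38538735, 0.00151588, 1.35221121]), 'rotation': array([-2.17306389,  2.2009692 , -0.07596353])}
scene {'fx': 400.7365004584459, 'fy': 400.7365004584459, 'cx': 323.7328174128173, 'cy': 194.26104293402915, 'eye': array([ 1.28565582, -0.16224807,  0.84365845]), 'rotation': array([-1.85749873, -1.48330298,  0.71580757])}
{'clock': 0.1, 'joints': array([-1.32761262,  0.43513852,  0.02498743,  1.57399137, -0.01159086,
        1.13403118, -0.0750681 ]), 'dq': array([ 0.00169398, -0.00185789, -0.0007321 , -0.00309468,  0.0004636 ,
        0.0012523 , -0.00030142]), 'joint_efforts': array([ 1.86972669e-03, -6.69129324e+01,  9.87188034e-01, -3.15144074e+01,
       -6.06259634e-02,  3.74257739e-02,  2.93404946e-05]), 'position': array([0.21173771, 0.58754949, 0.22603852]), 'ee_rot': array([-5.40507279e-01, -3.09464147e+00,  2.23021925e-03]), 'force': array([-0.50931427,  0.92316602,  0.87090501]), 'ft_torque': array([-0.02195418, -0.00915181, -0.03153714]), 'width': 1.0009237651698764}
```

View pics/top0.png

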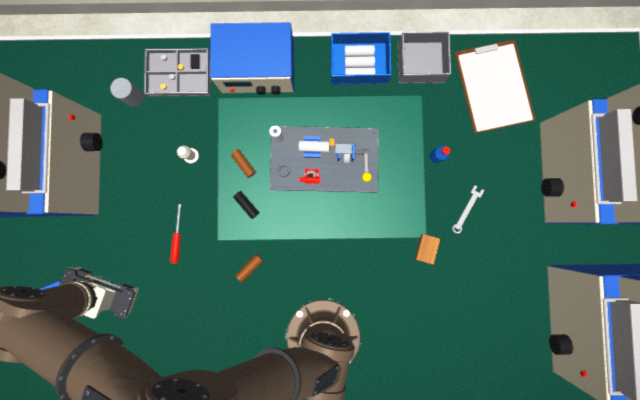

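View pics/scene0.png

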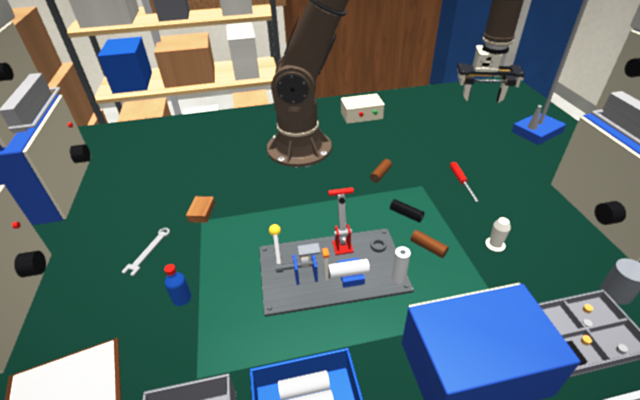

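Top view: the plate spans about (270,127)–(379,192), the ball is at (367,177) and the red clamp at (311,176). Scene view: the ball is at (275,230) and the cross bar at (341,191). Next I'll fit the fixture pose to these features.

```bash
cat > h.py <<'E'
import numpy as np, cv2
from cell import *
from scipy.spatial.transform import Rotation as R
from scipy.optimize import least_squares
def proj(n,P):
    c=camera_info(n); q=(np.atleast_2d(P)-c["eye"])@R.from_rotvec(c["rotation"]).as_matrix()
    return np.c_[c["fx"]*q[:,0]/q[:,2]+c["cx"],c["fy"]*q[:,1]/q[:,2]+c["cy"]]
def blob(img,lo,hi,box):
    m=cv2.inRange(cv2.cvtColor(img,cv2.COLOR_RGB2HSV),lo,hi); x0,y0,x1,y1=box
    k=np.zeros_like(m); k[y0:y1,x0:x1]=m[y0:y1,x0:x1]
    ys,xs=np.nonzero(k); return np.array([xs.mean(),ys.mean()]),len(xs),k
def f2w(p,P):
    c,s=np.cos(p[2]),np.sin(p[2]); P=np.atleast_2d(P)
    return np.c_[p[0]+c*P[:,0]-s*P[:,1],p[1]+s*P[:,0]+c*P[:,1],P[:,2]]
E
python3 - <<'E'
from h import *
t=cv2.imread("pics/top0.png")[:,:,::-1].copy(); s=cv2.imread("pics/scene0.png")[:,:,::-1].copy()
Y=((22,120,120),(35,255,255))
bt=blob(t,*Y,(350,160,385,195)); bs=blob(s,*Y,(260,215,290,245))
rb=blob(s,(0,150,90),(8,255,255),(322,180,360,199))
# plate: not green, low saturation/dark
hsv=cv2.cvtColor(t,cv2.COLOR_RGB2HSV); m=np.where(hsv[:,:,1]<90,255,0).astype(np.uint8); k=np.zeros_like(m);k[110:205,260:390]=m[110:205,260:390]
k=cv2.morphologyEx(k,cv2.MORPH_CLOSE,np.ones((9,9)));k=cv2.morphologyEx(k,cv2.MORPH_OPEN,np.ones((15,15)))
cs=max(cv2.findContours(k,0,2)[0],key=cv2.contourArea); box=cv2.boxPoints(cv2.minAreaRect(cs)); print(box,bt[:2],bs[:2],rb[:2])
cor=np.array([[125,180,12],[125,-195,12],[-100,-195,12],[-100,180,12]])/1e3
ball=np.array([-59,-145,105])/1e3; bar=np.array([-81,35,188])/1e3
o=[box[np.argmin(box@v)] for v in ([1,1],[-1,1],[-1,-1],[1,-1])]
def res(p):
    return np.r_[(proj("top",f2w(p,cor))-o).ravel()*.5,(proj("top",f2w(p,ball))-bt[0]).ravel(),(proj("scene",f2w(p,ball))-bs[0]).ravel(),(proj("scene",f2w(p,bar))-rb[0]).ravel()]
r=least_squares(res,[.6,.0,0.]); print(r.x,np.round(r.fun,2))
P={k:np.array(v)/1e3 for k,v in dict(ball=(-59,-145,105),bar=(-81,35,188),piv=(-50,35,72),lev=(30,-145,60),up=(30,-145,160),spare=(0,0,0)).items()}
for n in P: print(n,f2w(r.x,P[n]).round(4))
q=camera_info("top")
def ray(n,u,z):
    c=camera_info(n);d=R.from_rotvec(c["rotation"]).as_matrix()@np.r_[(u[0]-c["cx"])/c["fx"],(u[1]-c["cy"])/c["fy"],1];return c["eye"]+d*(z-c["eye"][2])/d[2]
print("spare",ray("top",(275,132),.112),"roller",ray("top",(314,146),.058),"orange",ray("top",(332,142),.117))
a=cv2.resize(t[110:210,255:395],None,fx=5,fy=5,interpolation=2); b=cv2.resize(s[180:320,250:420],None,fx=4,fy=4,interpolation=2)
cv2.imwrite("pics/ta.png",a[:,:,::-1]);cv2.imwrite("pics/sb.png",b[:,:,::-1])
E
```

```text
[[269.00397 189.83344]
 [270.5428  125.20339]
 [378.83856 127.78186]
 [377.29974 192.4119 ]] (array([366.34782609, 176.69565217]), 69) (array([274.26923077, 229.05769231]), 104) (array([340.48251748, 191.        ]), 143)
[ 0.5938057  -0.00323231 -0.03882398] [ 0.24  0.07 -0.3   0.17 -0.05 -0.07 -0.13 -0.19 -0.28  0.29 -0.05  0.42
 -0.21 -0.03]
ball [[ 0.5292 -0.1458  0.105 ]]
bar [[0.5142 0.0349 0.188 ]]
piv [[0.5452 0.0337 0.072 ]]
lev [[ 0.6182 -0.1493  0.06  ]]
up [[ 0.6182 -0.1493  0.16  ]]
spare [[ 0.5938 -0.0032  0.    ]]
spare [0.67833608 0.14628502 0.112     ] roller [0.64168167 0.02161366 0.058     ] orange [ 0.64226212 -0.03729037  0.117     ]
```

View pics/ta.png

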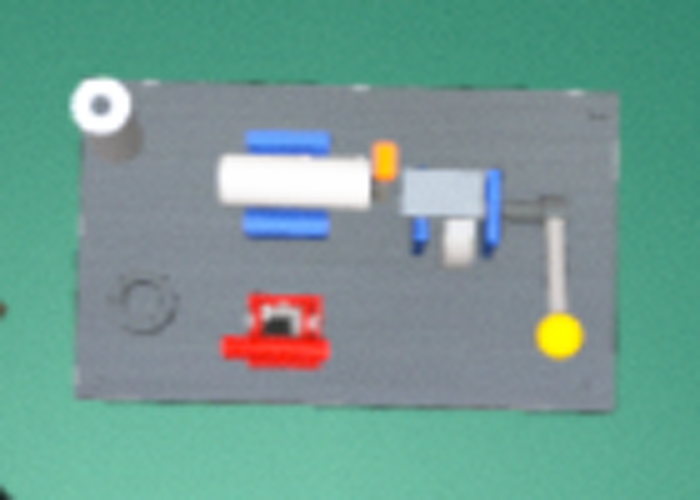

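View pics/sb.png

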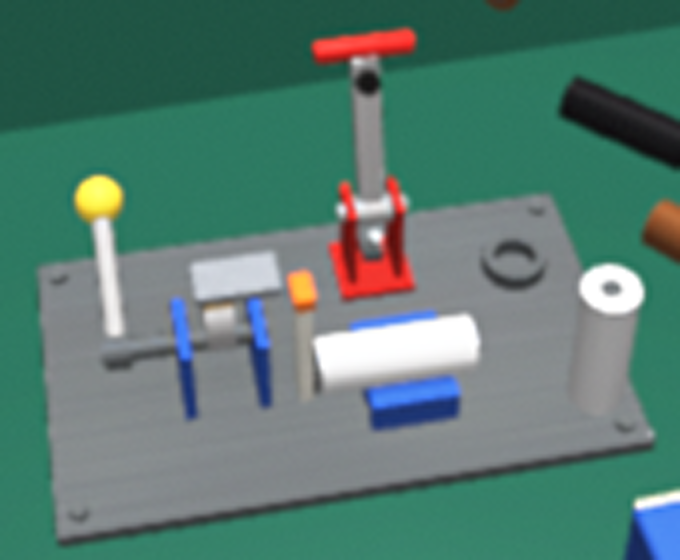

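Call:
{"name": "drive_tool", "arguments": {"increments": [{"grip": 1, "tx": 0.04, "ty": -0.1, "tz": 0.03, "turn": 0.03}, {"grip": 1, "tx": 0.08, "ty": -0.2, "tz": 0.05, "turn": 0.07}, {"grip": 1, "tx": 0.12, "ty": -0.3, "tz": 0.05, "turn": 0.1}, {"grip": 1, "tx": 0.16, "ty": -0.4, "tz": 0.05, "turn": 0.14}, {"grip": 1, "tx": 0.2, "ty": -0.5, "tz": 0.05, "turn": 0.18}, {"grip": 1, "tx": 0.24, "ty": -0.6, "tz": 0.05, "turn": 0.22}, {"grip": 1, "tx": 0.29, "ty": -0.7, "tz": 0.05, "turn": 0.26}, {"grip": 1, "tx": 0.33, "ty": -0.8, "tz": 0.05, "turn": 0.293}, {"grip": 1, "tx": 0.37, "ty": -0.9, "tz": 0.05, "turn": 0.293}, {"grip": 1, "tx": 0.37, "ty": -0.9, "tz": 0.05, "turn": 0.293}, {"grip": 1, "tx": 0.37, "ty": -0.9, "tz": 0.05, "turn": 0.293}, {"grip": 1, "tx": 0.37, "ty": -0.9, "tz": 0.05, "turn": 0.293}], "newtons": 30}}

```text
clock: 1.3
position: [0.3593, 0.2286, 0.246]
ee_rot: [-0.059, -3.141, 0.002]
force: [1.6, 0.2, -0.5]
width: 0.02
```

Call:
{"name": "drive_tool", "arguments": {"increments": [{"grip": 1, "tx": 0.05, "ty": -0.1}, {"grip": 1, "tx": 0.1, "ty": -0.2}, {"grip": 1, "tx": 0.15, "ty": -0.3}, {"grip": 1, "tx": 0.2, "ty": -0.4}, {"grip": 1, "tx": 0.25, "ty": -0.485}, {"grip": 1, "tx": 0.25, "ty": -0.485, "tz": -0.05}, {"grip": 1, "tx": 0.25, "ty": -0.485, "tz": -0.1}, {"grip": 1, "tx": 0.25, "ty": -0.485, "tz": -0.15}, {"grip": 1, "tx": 0.25, "ty": -0.485, "tz": -0.19}, {"grip": 1, "tx": 0.25, "ty": -0.485, "tz": -0.19}, {"grip": 1, "tx": 0.25, "ty": -0.485, "tz": -0.19}]}}

```text
invalid input
```

Run:
```python
from h import *
s=get_image("scene"); cv2.imwrite("pics/s1.png",cv2.resize(s[100:320,230:480],None,fx=3,fy=3,interpolation=2)[:,:,::-1])
```

```text
(no output)
```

View pics/s1.png

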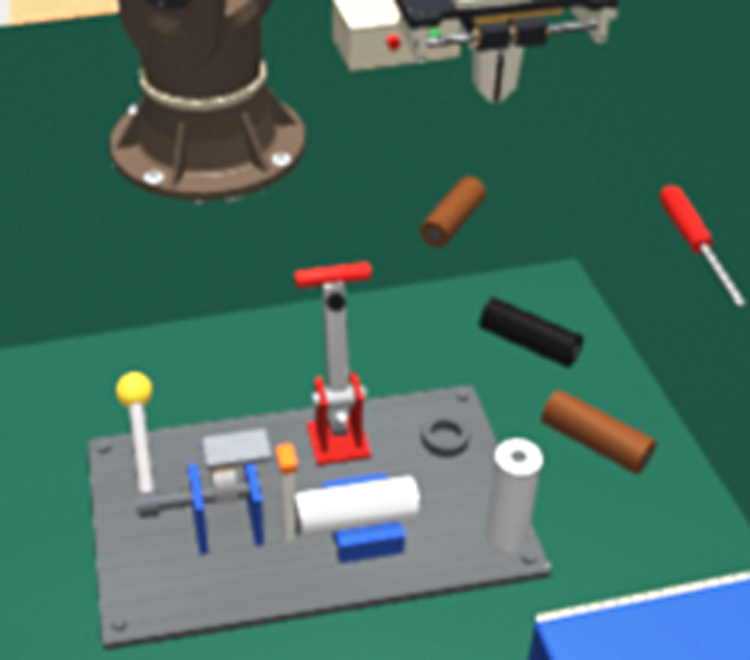

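The call was refused because every row needs all its fields. The picture shows the gripper closed and still away from the fixture, with nothing changed.

Call:
{"name": "drive_tool", "arguments": {"increments": [{"grip": 1, "tx": 0.05, "ty": -0.1, "tz": 0, "turn": 0}, {"grip": 1, "tx": 0.1, "ty": -0.2, "tz": 0, "turn": 0}, {"grip": 1, "tx": 0.15, "ty": -0.3, "tz": 0, "turn": 0}, {"grip": 1, "tx": 0.2, "ty": -0.4, "tz": 0, "turn": 0}, {"grip": 1, "tx": 0.25, "ty": -0.485, "tz": 0, "turn": 0}, {"grip": 1, "tx": 0.25, "ty": -0.485, "tz": -0.05, "turn": 0}, {"grip": 1, "tx": 0.25, "ty": -0.485, "tz": -0.1, "turn": 0}, {"grip": 1, "tx": 0.25, "ty": -0.485, "tz": -0.15, "turn": 0}, {"grip": 1, "tx": 0.25, "ty": -0.485, "tz": -0.19, "turn": 0}, {"grip": 1, "tx": 0.25, "ty": -0.485, "tz": -0.19, "turn": 0}, {"grip": 1, "tx": 0.25, "ty": -0.485, "tz": -0.19, "turn": 0}]}}

```text
clock: 2.45
position: [0.4593, 0.0356, 0.17]
ee_rot: [-0.056, -3.14, 0.002]
force: [0.7, -0.1, 0.0]
width: 0.002
```

Call:
{"name": "drive_tool", "arguments": {"increments": [{"grip": 1, "tx": 0.04, "ty": 0, "tz": 0, "turn": 0}, {"grip": 1, "tx": 0.08, "ty": 0, "tz": 0, "turn": 0}, {"grip": 1, "tx": 0.11, "ty": 0, "tz": 0, "turn": 0}, {"grip": 1, "tx": 0.14, "ty": 0, "tz": 0, "turn": 0}, {"grip": 1, "tx": 0.17, "ty": 0, "tz": 0, "turn": 0}, {"grip": 1, "tx": 0.2, "ty": 0, "tz": 0, "turn": 0}, {"grip": 1, "tx": 0.23, "ty": 0, "tz": 0, "turn": 0}, {"grip": 1, "tx": 0.26, "ty": 0, "tz": 0, "turn": 0}, {"grip": 1, "tx": 0.28, "ty": 0, "tz": 0, "turn": 0}, {"grip": 1, "tx": 0.3, "ty": 0, "tz": 0, "turn": 0}, {"grip": 1, "tx": 0.32, "ty": 0, "tz": 0, "turn": 0}, {"grip": 1, "tx": 0.335, "ty": 0, "tz": 0, "turn": 0}, {"grip": 1, "tx": 0.35, "ty": 0, "tz": 0, "turn": 0}, {"grip": 1, "tx": 0.35, "ty": 0, "tz": 0, "turn": 0}, {"grip": 1, "tx": 0.35, "ty": 0, "tz": 0, "turn": 0}, {"grip": 1, "tx": 0.35, "ty": 0, "tz": 0, "turn": 0}, {"grip": 1, "tx": 0.35, "ty": 0, "tz": 0, "turn": 0}, {"grip": 1, "tx": 0.35, "ty": 0, "tz": 0, "turn": 0}]}}

```text
clock: 4.25
position: [0.5991, 0.0357, 0.1701]
ee_rot: [-0.056, -3.14, 0.002]
force: [0.2, 0.3, -0.5]
width: 0.004
```

Run:
```python
from h import *
s=get_image("scene"); cv2.imwrite("pics/s2.png",cv2.resize(s[100:320,230:480],None,fx=3,fy=3,interpolation=2)[:,:,::-1])
```

```text
(no output)
```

View pics/s2.png

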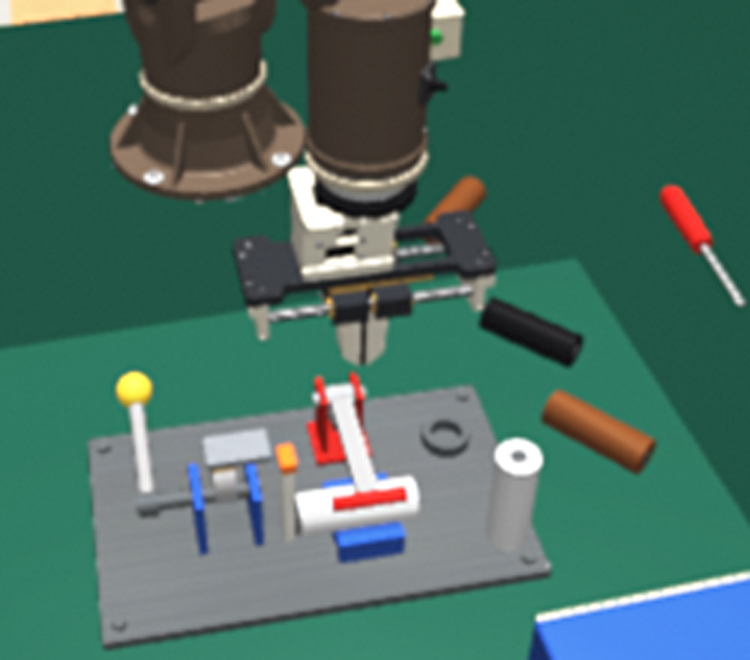

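The picture shows the clamp arm lying over the roller, with the cross bar at about (370,498). The fingers are clear at (362,350), and the lever is still at rest. Next is the robot side of the ball.

Call:
{"name": "drive_tool", "arguments": {"increments": [{"grip": 1, "tx": -0.02, "ty": 0, "tz": 0.08, "turn": 0}, {"grip": 1, "tx": -0.1, "ty": -0.05, "tz": 0.15, "turn": 0}, {"grip": 1, "tx": -0.2, "ty": -0.1, "tz": 0.15, "turn": 0}, {"grip": 1, "tx": -0.3, "ty": -0.15, "tz": 0.15, "turn": 0}, {"grip": 1, "tx": -0.3, "ty": -0.25, "tz": 0.15, "turn": 0}, {"grip": 1, "tx": -0.3, "ty": -0.35, "tz": 0.15, "turn": 0}, {"grip": 1, "tx": -0.3, "ty": -0.455, "tz": 0.15, "turn": 0}, {"grip": 1, "tx": -0.3, "ty": -0.455, "tz": 0.1, "turn": 0}, {"grip": 1, "tx": -0.3, "ty": -0.455, "tz": 0.0, "turn": 0}, {"grip": 1, "tx": -0.3, "ty": -0.455, "tz": -0.1, "turn": 0}, {"grip": 1, "tx": -0.3, "ty": -0.455, "tz": -0.2, "turn": 0}, {"grip": 1, "tx": -0.3, "ty": -0.455, "tz": -0.2, "turn": 0}, {"grip": 1, "tx": -0.3, "ty": -0.455, "tz": -0.2, "turn": 0}]}}

```text
clock: 5.6
position: [0.4789, -0.1466, 0.0906]
ee_rot: [-0.056, -3.139, 0.002]
force: [0.3, 0.3, 1.1]
width: 0.005
```

Call:
{"name": "drive_tool", "arguments": {"increments": [{"grip": 1, "tx": 0.035, "ty": 0, "tz": 0, "turn": 0}, {"grip": 1, "tx": 0.064, "ty": 0, "tz": 0, "turn": 0}, {"grip": 1, "tx": 0.077, "ty": 0, "tz": 0.021, "turn": 0}, {"grip": 1, "tx": 0.091, "ty": 0, "tz": 0.041, "turn": 0}, {"grip": 1, "tx": 0.108, "ty": 0, "tz": 0.06, "turn": 0}, {"grip": 1, "tx": 0.126, "ty": -0.004, "tz": 0.077, "turn": 0}, {"grip": 1, "tx": 0.146, "ty": -0.004, "tz": 0.092, "turn": 0}, {"grip": 1, "tx": 0.167, "ty": -0.004, "tz": 0.105, "turn": 0}, {"grip": 1, "tx": 0.19, "ty": -0.006, "tz": 0.116, "turn": 0}, {"grip": 1, "tx": 0.213, "ty": -0.006, "tz": 0.125, "turn": 0}, {"grip": 1, "tx": 0.237, "ty": -0.006, "tz": 0.131, "turn": 0}, {"grip": 1, "tx": 0.255, "ty": -0.008, "tz": 0.134, "turn": 0}, {"grip": 1, "tx": 0.27, "ty": -0.008, "tz": 0.135, "turn": 0}, {"grip": 1, "tx": 0.28, "ty": -0.008, "tz": 0.136, "turn": 0}, {"grip": 1, "tx": 0.28, "ty": -0.008, "tz": 0.136, "turn": 0}, {"grip": 1, "tx": 0.28, "ty": -0.008, "tz": 0.136, "turn": 0}, {"grip": 1, "tx": 0.28, "ty": -0.008, "tz": 0.136, "turn": 0}, {"grip": 1, "tx": 0.28, "ty": -0.008, "tz": 0.136, "turn": 0}]}}

```text
clock: 7.4
position: [0.5907, -0.1498, 0.145]
ee_rot: [-0.057, -3.139, 0.002]
force: [-3.9, 1.3, 4.3]
width: 0.006
```

Run:
```python
from h import *
s=get_image("scene"); cv2.imwrite("pics/s3.png",cv2.resize(s[100:320,230:480],None,fx=3,fy=3,interpolation=2)[:,:,::-1])
o=observe();print(o["position"],o["force"])
p=[0.5938057,-0.00323231,-0.03882398]
b,n,_=blob(s,(22,120,120),(35,255,255),(240,180,320,280)); print("ball px",b,n)
for th in (-.3,-.2,-.1,0,.1,.2): print(th,proj("scene",f2w(p,[.03+.1*np.sin(th),-.145,.06+.1*np.cos(th)])))
h,n,_=blob(s,(8,150,120),(18,255,255),(310,235,345,275)); h0,n0,_=blob(cv2.imread("pics/scene0.png")[:,:,::-1].copy(),(8,150,120),(18,255,255),(310,235,345,275))
print("head px",h,n,h0,n0, "pred shift",proj("scene",[.642,-.037,.131])-proj("scene",[.642,-.037,.117]))
```

```text
[ 0.59070233 -0.14975222  0.14500054] [-4.85055645  1.748481    4.01487588]
ball px [275.02189781 237.97810219] 137
-0.3 [[274.10683837 231.74764745]]
-0.2 [[274.32742054 233.85096335]]
-0.1 [[274.59984217 236.3419571 ]]
0 [[274.92228387 239.20167988]]
0.1 [[275.29212333 242.40498769]]
0.2 [[275.70592062 245.92052568]]
head px [325.   249.56] 25 [324.86206897 252.93103448] 29 pred shift [[-0.11604058 -3.95124982]]
```

View pics/s3.png

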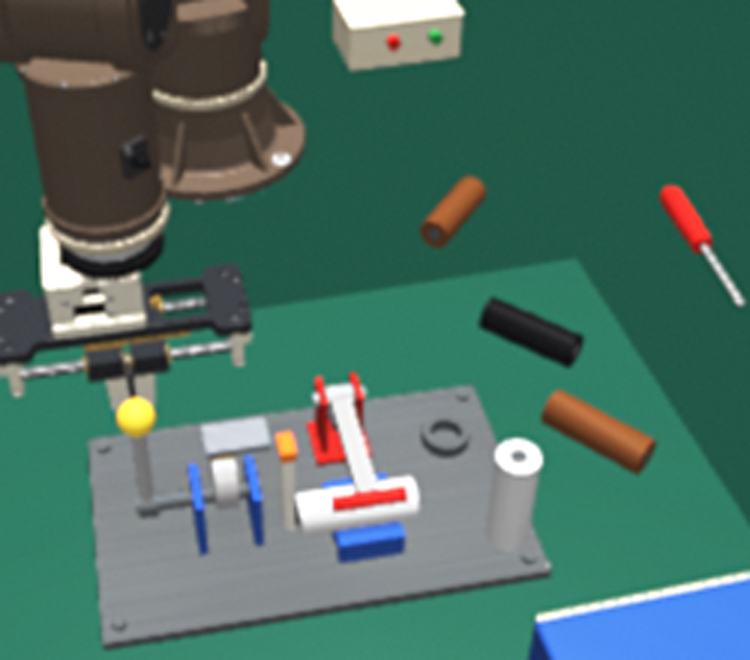

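Call:
{"name": "drive_tool", "arguments": {"increments": [{"grip": 1, "tx": 0.003, "ty": 0, "tz": 0, "turn": 0}, {"grip": 1, "tx": 0.006, "ty": 0, "tz": 0, "turn": 0}, {"grip": 1, "tx": 0.006, "ty": 0, "tz": 0, "turn": 0}, {"grip": 1, "tx": 0.006, "ty": 0, "tz": 0, "turn": 0}, {"grip": 1, "tx": 0.006, "ty": 0, "tz": 0, "turn": 0}, {"grip": 1, "tx": 0.006, "ty": 0, "tz": 0, "turn": 0}, {"grip": 1, "tx": 0.006, "ty": 0, "tz": 0, "turn": 0}, {"grip": 1, "tx": 0.006, "ty": 0, "tz": 0, "turn": 0}, {"grip": 1, "tx": 0.006, "ty": 0, "tz": 0, "turn": 0}, {"grip": 1, "tx": 0.006, "ty": 0, "tz": 0, "turn": 0}, {"grip": 1, "tx": 0.006, "ty": 0, "tz": 0, "turn": 0}, {"grip": 1, "tx": 0.006, "ty": 0, "tz": 0, "turn": 0}]}}

```text
clock: 8.65
position: [0.5931, -0.1498, 0.145]
ee_rot: [-0.057, -3.139, 0.002]
force: [-4.6, -0.5, 2.5]
width: 0.005
```

Run:
```python
from h import *
for i in range(4):
    s=get_image("scene");t=get_image("top");o=observe();print(o["position"].round(4),o["force"].round(1),abs(o["dq"]).max().round(4),blob(s,(22,120,120),(35,255,255),(240,180,320,280))[0])
h,n,_=blob(s,(8,150,120),(18,255,255),(310,235,345,275));print(h,n)
cv2.imwrite("pics/s4.png",cv2.resize(s[180:320,250:420],None,fx=4,fy=4,interpolation=2)[:,:,::-1])
```

```text
[ 0.5931 -0.1498  0.1449] [-3.5 -0.1  3.3] 0.0009 [275.11594203 238.44202899]
[ 0.5931 -0.1498  0.145 ] [-4.5  0.1  2.5] 0.0016 [275.19708029 238.09489051]
[ 0.5931 -0.1498  0.145 ] [-4.5 -0.9  2.5] 0.0013 [275.10218978 238.75912409]
[ 0.5931 -0.1498  0.145 ] [-4.  -0.2  2.1] 0.003 [275.10294118 238.68382353]
[324.84 249.36] 25
```

View pics/s4.png

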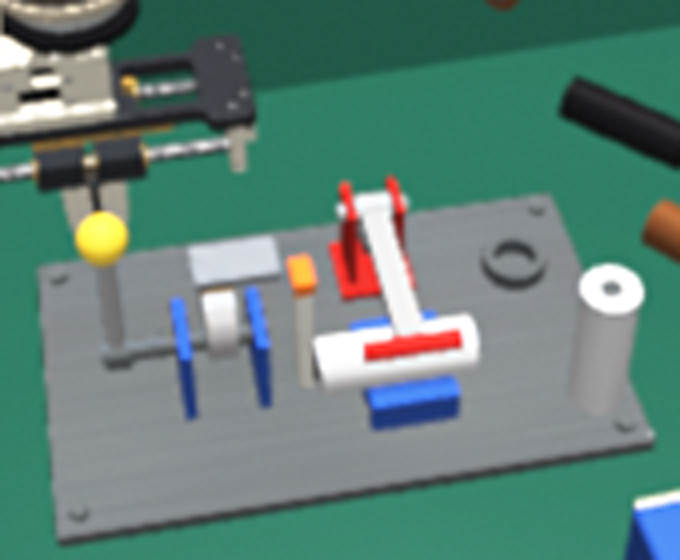

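The lever stands upright with the ball at crop (102,238), held still by the fingers. The head is raised, the clamp is on the roller, and nothing else has moved. I'm handing in.

```bash
python3 -c "
from cell import *
print(sign_off())"
```

```text
the job is handed in; nothing more can be done
None
```

The clamp is closed on the roller and the cam lever is held upright at its highest lift. I handed the job in at about 9 s of the 56 s allowed; hand-in gives no verdict.

- **Clamp:** I pushed the red cross bar over centre with the closed fingers, and it swung down onto the roller by itself. The picture shows the bar lying on the roller, with the fingers clear of it. I did not measure the clamp's pressing force.
- **Lever:** I pushed the yellow ball up along its arc and stopped with the fingers still behind it. In the last images the ball is within about 0.03 rad of upright. The push on the tool is steady at about 4 N, which matches the spring, and the arm is still.
- **Sensing head:** the orange cap rose about 3.6 px, against about 3.9 px expected for full lift. That agrees within what the image can resolve, but it does not prove the 13.2 mm limit. The lever angle is the stronger evidence that the lift is highest.
- **Everything else:** nothing else looks moved in the last picture, which shows the fixture and its surroundings but not the whole bench.

One check is unexplained: an upward force of 2–3 N on the tool while holding. I took it to be friction at the ball. One early move call was refused because rows were missing fields; nothing moved.

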